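Hold a carving blank in the corner of a carving board

ROBOT

A 6-joint arm with a two-finger parallel gripper is mounted at the origin on the work surface. World frame = base frame: x ahead of the robot, y to its left, z up, the work surface at z = 0. Lengths are in mm, angles in rad, forces in N, time in s.
With the tool pointing down it reaches from about 250 to 725 mm from the base axis. Payload 4 kg.
Tool frame: the origin (TCP) lies on the centre line of the jaws, within the pads' length; the fingertips stand manip.tip_reach ahead of it and the grasp point (between the pads) lies 3 mm ahead of it (manip.tip_reach is the distance from the TCP to the fingertips, in mm); z points along the fingers, y is the line along which they close (so a half turn about z gives the same grasp; the last joint's range is limited). The gripper opens to 85 mm and grips with 20 to 120 N. Pads are 22 mm wide; open, the fingers measure 114 mm over their backs; the gripper's body (76 mm by 85 mm) begins 54 mm behind the grasp point. The pads swing forward as they close: fully open they stand 13 mm farther back than shut.
Start: joints at [-1.248, 0.241, 0.005, 1.335, 0, 1.571], TCP at [158.61, -474.176, 230.706] pointing down, gripper open.
Joint ranges: [-2.72, 2.72], [-1.05, 1.87], [-1.09, 1.28], [-1.99, 2.15], [-1.42, 1.44], [-3.14, 3.14]. Speed limits (rad/s): [2.79, 2.79, 3.14, 3.14, 3.14, 3.14].

INTERFACE

Orientations are given as a 3x3 rotation matrix whose columns are the frame's x, y, z axes.
In Python, from station import manip gives the robot as it stands. The module is installed in compiled form; this text tells all that it offers.
- The arm moves only by the tool move_arm, never from a script. Its argument "deltas" is a list of rows, each an object of numbers: "wx", "wy", "wz": the turn, a rotation vector about the world's x, y, z each as a share of 90 degrees, from -1 to 1; "x", "y", "z": the shift along the world's x, y, z each as a share of 75 mm, from -1 to 1; "claw": the opening, from 0 (shut) to 1 (fully open). A call has 1 to 10 rows; each row shifts and turns the commanded pose from where the row before left it; what a row does not reach is not made up. A row lasts 1/8 s, in which the tool goes at most 62.5 mm and 10.7 degrees, less where a joint would pass 70% of its speed; a pose out of reach is approached as far as the arm can. A call with a number of a shift or a turn outside -1 to 1 is refused whole. A call with a gripper value outside its range is refused whole. The fingers move at their own pace and stop on an object; the grip force is fixed at half the most. Time passes only in rows, so rows that do not move let the fingers close. It gives the time, the measured TCP pose, the force, the opening and the grip force at its end, in the units of the state.
- manip.read_state(): the state, without advancing time (a new reading comes with each control period).
- manip.read_camera(name): name is "side" or "top"; returns a dict with "img" (480x640x3 uint8, red, green, blue), "mtx" (3x3 intrinsics, pixels), "k1" (the pictures are not rectified: a ray, as slopes to the right and down, at radius r is drawn at 1 + k1 r^2 times it, then the intrinsics apply), "eye" and "attitude" of the camera in the world. Camera axes: x right, y down, z forward; pixel columns grow to the right and rows downward; lengths in mm; the calibration is good to about 2 mm. A picture is of the moment at which its call begins. There is no depth.
- manip.hand_in(): hands the job in; it is judged then, once.
Trained networks look in a picture, given as the dict that the camera call returned (one of the last four; its "shot" number tells which), for a name from the list of things; names that differ only in an ending like _2 or _b are one class to them, and where a whole thing is asked for, a point or a joint stands for the part that bears it (a point fixed in the world has none). Each returns a list of dicts, best first, with "p" (0 to 1); they miss things now and then, are a little off and sometimes report something else, mostly with a low value. They report only what shows in the picture. A call takes as long as a camera call. They do not tell look-alikes from the thing itself.
- manip.search_frame(picture, thing): "location" ([row, column] in pixels, amid what is visible of it).
- manip.trace(picture, thing): "mask" (480x640 bool, what is visible of it) and "location" ([row, column] in pixels, amid what is visible of it).
The state is a dict: "t": time; "joint_pos": joint angles; "dq": joint speeds; "joint_torque": joint torques, N m; "tcp_pos": TCP position; "orientation": TCP orientation; "contact_force": force on the tool from outside, world axes, zero at the start; "torque": the same for the moment, N m; "grip_width": finger opening in mm; "grip_force": force on a finger pad.
Only numpy, scipy, OpenCV 4.12 (cv2) and the standard library are available. Lean on these libraries where they do the work, as an engineer would, in place of code of your own. Each camera call takes 0.05 s, during which the arm holds its last target. There are 200 camera calls.

TASK

Slide the carving board's end stop fully home against the red fence. Then take the pale wood blank, lay it flat on the board and press it into the corner, its long side flush against the red fence and its end flush against the end stop, and finish while still holding it there, pressed firmly against both. Leave the other things on the table where they are.

Things in the scene. Friction and masses are not known exactly. Their poses are not given: they have to be found in the camera images.
- board: Carving board: plywood, 200 (x) x 270 (y) x 15 mm high, fixed to the table. Along its far (+x) edge runs the fixed red fence, 20 (x) x 270 (y) mm, rising 16 mm above the board's top (31 mm above the table), inner face at x 80 mm. Origin: centre of the board's underside. Axes: z up, +x towards the fence, +y towards the end stop on its left edge.
- corner (a point): Working corner on the board's top, 15 mm above the table, where the fence's inner face meets the line of the end stop's inner face. Axes as the board's: +x into the fence, +y into the end stop. It is at x 80, y 85 mm from the board's origin. The blank belongs on its -x, -y side: seated, the blank's origin is at x -30, y -55, z 0 mm here, its long side along y.
- end_stop: Sliding end stop: aluminium bar on the board's left edge, 110 (x) x 25 (y) mm, 16 mm high above the board's top (31 above the table), with an upright round black knob near its near end. Origin: centre of the bar's underside; inner face 12.5 mm to -y. It slides only along the board's x, starts 60 to 85 mm out to -x, with about 2 N of friction, and stays where it is left.
- knob_top (a point): Centre of the top of the end stop's black knob, which is 24 mm across and stands 34 mm above the bar; 65 mm above the table. Moves with the end stop. With the stop fully home (its far end touching the fence, hard stop) this point is at x -92, y +12.5 mm from the corner point.
- blank: The pale wood blank: a loose block 60 (x) x 110 (y) x 50 mm high, about 0.13 to 0.25 kg, standing flat on the table to the robot's right. Origin: centre of its underside; its y axis is its long side.
- dark_blank: A dark wood block of the same size, 60 x 110 x 50 mm; not wanted, leave it. Origin: centre of its underside, y along its long side. It and the pale blank may swap places.
- gouge_a: Carving gouge lying between the blanks and the board: handle 20 mm wide and 22 mm high, 190 mm long in all along its x. Origin: under its middle.
- gouge_b: Another such gouge on the robot's right, 190 mm long along its x. Origin: under its middle.
- mallet: Steel-headed hammer beyond the board: head 50 x 95 x 50 mm centred 100 mm along its +x, handle 26 mm thick reaching to -120 mm. Origin: on the table under it.
- tea_glass: Empty green tea glass, 68 mm wide, 85 mm tall, beyond the board. Origin: centre of its foot.
- honing_stone: Honing stone in a dark wood base, 190 (x) x 70 (y) x 34 mm, on the robot's left. Origin: centre of its underside.
- carving: Small dark root carving, about 160 x 90 x 125 mm high, on the left. Origin: centre of its underside.
Not all that is in view belongs to the job. Leave any blue or yellow look-alike of the blank alone.

How it is judged:
By the outcome, as a careful person would: the job done as asked, in the order asked, and still so for the second after the job is handed in, while the arm keeps its last pose, push and grip.
It also fails if it takes over 69 s, if anything falls off the work surface, if the arm or the gripper's body presses on something with over 40 N, if the wrist force passes 120 N, or if a joint passes its speed limit or range.

## Working session

There is one attempt and no reset: what is moved stays moved. The work goes in short steps, Python scripts to look and compute and a tool call to move; the robot and the scene stay as the last step left them, time stands still between calls to the robot, and variables do not carry over. Pictures are saved under pics/ and viewed, at most 10 in all, crops included, and the job is handed in when it is done.

Besides the shell and the picture viewer there is one more tool, called after "Call:" as name(argument=value, ...) on one line, values as JSON. move_arm: Moves the arm, as the interface text tells. Shift numbers are shares of 75 mm and turn numbers shares of 90 degrees, none past 1 either way. Its arguments: {"type":"object","properties":{"deltas":{"type":"array"}},"required":["deltas"]}

```bash
mkdir -p pics; cat > h.py <<'E'
import numpy as np, cv2
from station import manip
def ray(p,rc):
    K=np.array(p["mtx"]);u=np.array([(rc[1]-K[0,2])/K[0,0],(rc[0]-K[1,2])/K[1,1]])
    d=u.copy()
    for _ in range(20): d=u/(1+p["k1"]*(d@d))
    return np.array(p["attitude"])@np.array([d[0],d[1],1.])
def at_z(p,rc,z):
    e=np.array(p["eye"]);r=ray(p,rc);return e+r*(z-e[2])/r[2]
def proj(p,X):
    c=np.array(p["attitude"]).T@(np.array(X,float)-np.array(p["eye"]));d=c[:2]/c[2];d=d*(1+p["k1"]*(d@d))
    K=np.array(p["mtx"]);return np.array([K[1,1]*d[1]+K[1,2],K[0,0]*d[0]+K[0,2]])
def save(p,n): cv2.imwrite("pics/"+n+".png",p["img"][:,:,::-1])
E
python3 - <<'E'
from h import *
print(manip.tip_reach)
np.set_printoptions(precision=1,suppress=True)
for c in("top","side"):
    p=manip.read_camera(c);save(p,c+"0");print(c,p["eye"],p["k1"],p["mtx"],np.array(p["attitude"]))
    for t,z in(("board",15),("end_stop",31),("knob_top",65),("blank",50),("dark_blank",50),("gouge_a",20),("carving",60)):
        for d in manip.trace(p,t)[:3]:
            print(t,round(d["p"],2),d["location"],at_z(p,d["location"],z),d["mask"].sum())
s=manip.read_state();print(s)
E
```

```text
22.0
top [ 313.6  -10.1 1326.2] -0.041798158746960176 [[458.9   0.  322. ]
 [  0.  458.9 235.6]
 [  0.    0.    1. ]] [[-0.  -1.   0.2]
 [-1.   0.  -0. ]
 [ 0.  -0.2 -1. ]]
board 0.92 [239.3, 291.9] [554.9  70.   15. ] 6498
board 0.5 [273.2, 481.0] [ 440.8 -472.5   15. ] 421
end_stop 0.9 [250.8, 252.9] [521.6 181.   31. ] 345
knob_top 0.69 [251.4, 253.9] [514.4 173.2  65. ] 343
blank 0.79 [315.2, 346.4] [332.7 -78.4  50. ] 900
blank 0.68 [335.0, 488.0] [ 267.3 -464.5   50. ] 1114
blank 0.61 [329.6, 419.6] [ 287.9 -277.2   50. ] 1053
dark_blank 0.7 [254.1, 254.7] [509.  173.1  50. ] 373
gouge_a 0.78 [272.3, 481.4] [ 442.9 -472.1   20. ] 425
gouge_a 0.69 [246.3, 362.2] [ 527.9 -132.8   20. ] 357
carving 0.58 [221.6, 160.5] [607.8 439.9  60. ] 1388
side [-198.7 -988.9 1203.4] 0.05661518310104649 [[543.3   0.  314.5]
 [  0.  543.3 239. ]
 [  0.    0.    1. ]] [[ 0.8 -0.4  0.4]
 [-0.6 -0.5  0.6]
 [-0.  -0.7 -0.7]]
board 0.73 [247.5, 337.4] [614.3 -40.8  15. ] 372
knob_top 0.65 [250.1, 338.9] [576.3 -92.3  65. ] 388
blank 0.91 [406.9, 340.0] [ 247.9 -485.6   50. ] 1411
blank 0.86 [301.7, 263.6] [ 290.4 -106.3   50. ] 492
blank 0.75 [366.6, 293.9] [ 229.6 -329.6   50. ] 188
dark_blank 0.85 [297.8, 390.4] [ 573.8 -318.1   50. ] 969
gouge_a 0.92 [373.2, 398.5] [ 434.6 -493.4   20. ] 449
gouge_a 0.58 [272.0, 339.5] [ 547.  -130.7   20. ] 166
gouge_a 0.29 [298.9, 388.7] [ 587.2 -300.6   20. ] 1102
carving 0.59 [161.9, 257.5] [649.7 458.6  60. ] 313
{'t': 0.8, 'joint_pos': array([-1.2,  0.2,  0. ,  1.3,  0. ,  1.6]), 'dq': array([ 0.,  0.,  0.,  0., -0.,  0.]), 'joint_torque': array([  0. , -37.2,  25.3,   0. ,  -0. ,  -0. ]), 'tcp_pos': array([ 158.6, -474.2,  230.7]), 'orientation': array([[ 0.9,  0.3,  0. ],
       [ 0.3, -0.9, -0. ],
       [ 0. ,  0. , -1. ]]), 'contact_force': array([-0.2,  0.1, -0.9]), 'torque': array([0., 0., 0.]), 'grip_force': 0.0, 'grip_width': 85.48319670489958}
```

View pics/top0.png

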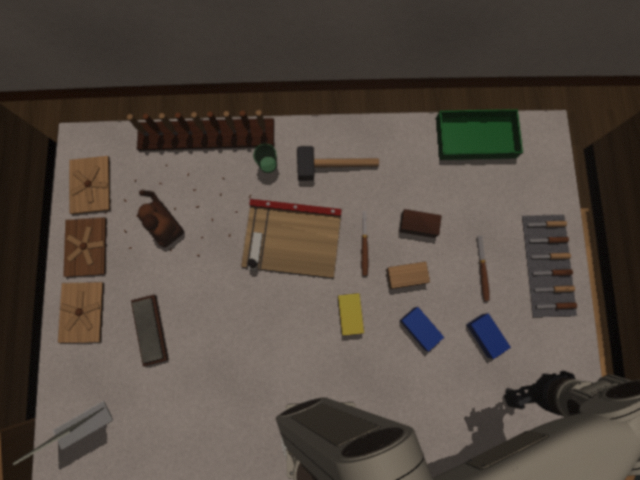

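View pics/side0.png

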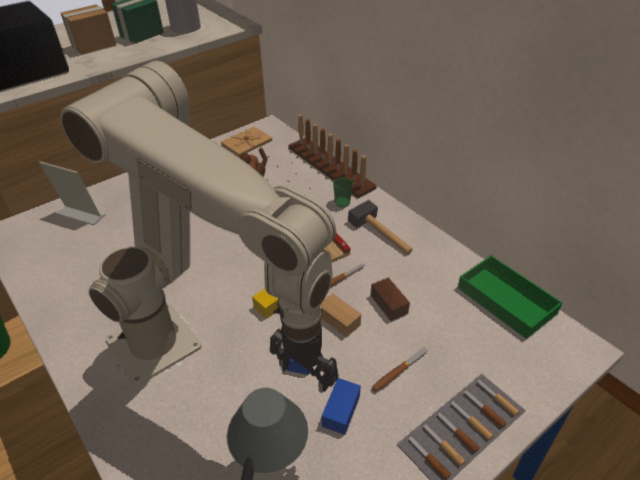

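The top view shows five block-like candidates (row, col):
- pale wood (275,408)
- dark (223,420)
- blue (329,422)
- blue (335,488)
- yellow (314,351)

The pale wood one at (275,408) fits the description by colour. I'll confirm it in an enlarged crop. The board is at (240,292), with the red fence along its top edge and the end stop and knob at about (255,255).

```bash
python3 - <<'E'
from h import *
np.set_printoptions(precision=1,suppress=True)
p=manip.read_camera("top");im=p["img"]
c=im[190:300,235:440];c=cv2.resize(c,None,fx=3.9,fy=3.9,interpolation=cv2.INTER_CUBIC)
cv2.imwrite("pics/crop1.png",np.clip(c[:,:,::-1].astype(float)*1.6,0,255).astype(np.uint8))
i=im.astype(int)
red=((i[...,0]>90)&(i[...,1]<50)); red[:190]=0;red[225:]=0
print("red",red.sum())
hsv=cv2.cvtColor(im,cv2.COLOR_RGB2HSV)
m=np.zeros(im.shape[:2],np.uint8);m[255:295,380:435]=(hsv[255:295,380:435,1]>75)
for n,mm in(("red",red),("blank",m>0)):
    ys,xs=np.nonzero(mm)
    r=cv2.minAreaRect(np.stack([xs,ys],1).astype(np.float32));b=cv2.boxPoints(r);print(n,mm.sum(),r)
    z=31 if n=="red" else 50
    for q in b: print(q,at_z(p,(q[1],q[0]),z)[:2])
print(im[275,408],im[250,310],im[207,300],im[285,300])
E
```

```text
red 354
red 354 ((295.15850830078125, 206.1790313720703), (90.9078140258789, 4.845239639282227), 6.842772960662842)
[249.7 203.2] [662.4 190.4]
[250.3 198.4] [676.9 188.7]
[340.6 209.2] [637.  -73.8]
[340. 214.] [622.7 -71.6]
blank 904 ((407.8399658203125, 274.8799743652344), (22.344575881958008, 41.29503631591797), 81.8698959350586)
[385.8 266.7] [ 463.3 -193.6]
[426.7 260.9] [ 476.5 -309.5]
[429.9 283. ] [ 414.2 -314.1]
[389.  288.9] [ 401.4 -199.2]
[114  85  58] [117  92  63] [94 27 23] [126 114 105]
```

View pics/crop1.png

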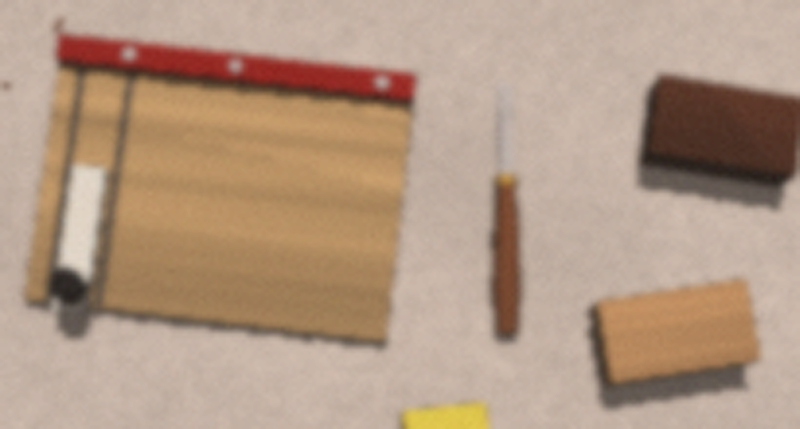

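```bash
python3 - <<'E'
from h import *
from scipy.optimize import least_squares
np.set_printoptions(precision=1,suppress=True)
p=manip.read_camera("top")
px=lambda x,y:np.array([(y+.5)/3.9-.5+190,(x+.5)/3.9-.5+235])
R=lambda a:np.array([[np.cos(a),-np.sin(a),0],[np.sin(a),np.cos(a),0],[0,0,1]])
def fit(loc,pix,x0):
    f=lambda v:np.concatenate([proj(p,R(v[2])@np.array(l)+[v[0],v[1],0])-px(*q) for l,q in zip(loc,pix)])
    s=least_squares(f,x0);print(s.x[:2],"yaw %.4f"%s.x[2],np.degrees(s.x[2]),"res px",s.fun);return s.x
b=fit([(100,135,31),(100,-135,31),(80,-135,31),(-100,135,15),(-100,-135,15)],[(57,37),(415,73),(412,102),(27,303),(385,344)],[550,70,.1])
w=fit([(30,55,50),(30,-55,50),(-30,-55,50),(-30,55,50)],[(598,303),(745,282),(759,358),(612,384)],[440,-250,-.1])
k=at_z(p,px(70,284),65);print("knob",k)
W=lambda l:R(b[2])@np.array(l)+[b[0],b[1],0]
print("corner",W((80,85,15)),"knob home",W((-12,97.5,65)),"knob local",R(b[2]).T@(k-[b[0],b[1],0]))
print("blank seated",W((50,30,15)))
g=fit([(95,0,5),(-95,0,15)],[(503,86),(507,338)],[530,-130,0])
E
```

```text
[557.5  71.6] yaw -0.1354 -7.757197496183005 res px [-0.  -0.   0.4  0.2 -0.4  0.2  0.2 -1.  -0.2  0.6]
[ 439.3 -256.3] yaw 0.1264 7.242890282874277 res px [-0.2 -0.6 -0.8  0.2  0.8  0.7  0.3 -0.3]
knob [483.5 176.8  65. ]
corner [648.2 145.1  15. ] knob home [558.7 169.9  65. ] knob local [-87.5  94.2  65. ]
blank seated [611.   94.6  15. ]
[ 537.8 -139.7] yaw -0.0334 -1.9125348594158282 res px [ 0.5 -0.  -0.4  0. ]
```

The crop confirms it: the pale wood blank is at crop (678,333), which is (275,408) in the full image, with the dark one separate at (725,128). The knob is at crop (70,284). I'll move to the knob first.

Call:
move_arm(deltas=[{"x":0.3,"y":0.6,"wz":0.0708,"claw":1},{"x":0.3,"y":0.6,"wz":0.0708,"claw":1},{"x":0.3,"y":0.6,"wz":0.0708,"claw":1},{"x":0.3,"y":0.6,"wz":0.0708,"claw":1},{"x":0.3,"y":0.6,"wz":0.0708,"claw":1},{"x":0.3,"y":0.6,"wz":0.0708,"claw":1},{"x":0.3,"y":0.6,"wz":0.0708,"claw":1},{"x":0.3,"y":0.6,"wz":0.0708,"claw":1},{"x":0.3,"y":0.6,"wz":0.0708,"claw":1},{"x":0.3,"y":0.6,"wz":0.0708,"claw":1}])

```text
validation failed for argument at $.de...
```

Call:
move_arm(deltas=[{"wx":0,"wy":0,"wz":0.0708,"x":0.3,"y":0.6,"z":0,"claw":1},{"wx":0,"wy":0,"wz":0.0708,"x":0.3,"y":0.6,"z":0,"claw":1},{"wx":0,"wy":0,"wz":0.0708,"x":0.3,"y":0.6,"z":0,"claw":1},{"wx":0,"wy":0,"wz":0.0708,"x":0.3,"y":0.6,"z":0,"claw":1},{"wx":0,"wy":0,"wz":0.0708,"x":0.3,"y":0.6,"z":0,"claw":1},{"wx":0,"wy":0,"wz":0.0708,"x":0.3,"y":0.6,"z":0,"claw":1},{"wx":0,"wy":0,"wz":0.0708,"x":0.3,"y":0.6,"z":0,"claw":1},{"wx":0,"wy":0,"wz":0.0708,"x":0.3,"y":0.6,"z":0,"claw":1},{"wx":0,"wy":0,"wz":0.0708,"x":0.3,"y":0.6,"z":0,"claw":1},{"wx":0,"wy":0,"wz":0.0708,"x":0.3,"y":0.6,"z":0,"claw":1}])

```text
t: 2.15
tcp_pos: [384.3, -22.6, 231.1]
orientation: [[0.132, 0.991, 0.001], [0.991, -0.132, -0.0], [-0.0, 0.001, -1.0]]
contact_force: [1.1, -0.6, -0.2]
grip_width: 85.3
grip_force: 0.0
```

Call:
move_arm(deltas=[{"wx":0,"wy":0,"wz":0,"x":0.265,"y":0.536,"z":-0.25,"claw":1},{"wx":0,"wy":0,"wz":0,"x":0.265,"y":0.536,"z":-0.25,"claw":1},{"wx":0,"wy":0,"wz":0,"x":0.265,"y":0.536,"z":-0.25,"claw":1},{"wx":0,"wy":0,"wz":0,"x":0.265,"y":0.536,"z":-0.25,"claw":1},{"wx":0,"wy":0,"wz":0,"x":0.265,"y":0.536,"z":-0.25,"claw":1},{"wx":0,"wy":0,"wz":0,"x":0,"y":0,"z":0,"claw":1},{"wx":0,"wy":0,"wz":0,"x":0,"y":0,"z":0,"claw":1}])

```text
t: 3.02
tcp_pos: [482.5, 176.6, 136.8]
orientation: [[0.135, 0.991, -0.001], [0.991, -0.135, -0.001], [-0.001, -0.001, -1.0]]
contact_force: [-0.2, 0.1, 0.5]
grip_width: 85.3
grip_force: 0.0
```

```bash
python3 - <<'E'
from h import *
p=manip.read_camera("side");c=p["img"][180:330,240:440]
cv2.imwrite("pics/side1.png",np.clip(cv2.resize(c,None,fx=4,fy=4,interpolation=cv2.INTER_CUBIC)[:,:,::-1].astype(float)*1.5,0,255).astype(np.uint8))
print(manip.read_state()["tcp_pos"],proj(p,manip.read_state()["tcp_pos"]), proj(p,[483.8,178.5,65]))
E
```

```text
[482.69852858 176.16439494 137.28075788] [200.73155167 261.2715304 ] [217.74525233 263.03504841]
```

View pics/side1.png

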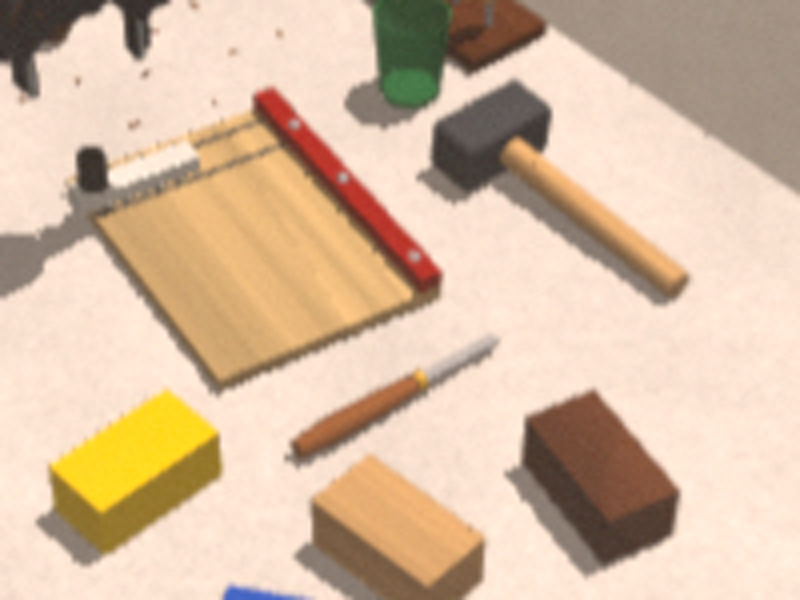

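The side view shows the knob's top at crop (91,152), which is pixel (218,263), matching my estimate. The open jaws are straight above it. I'll go down and grip.

Call:
move_arm(deltas=[{"wx":0,"wy":0,"wz":0,"x":0.01,"y":0.015,"z":-0.25,"claw":1},{"wx":0,"wy":0,"wz":0,"x":0,"y":0,"z":-0.25,"claw":1},{"wx":0,"wy":0,"wz":0,"x":0,"y":0,"z":-0.25,"claw":1},{"wx":0,"wy":0,"wz":0,"x":0,"y":0,"z":-0.25,"claw":1},{"wx":0,"wy":0,"wz":0,"x":0,"y":0,"z":0,"claw":0},{"wx":0,"wy":0,"wz":0,"x":0,"y":0,"z":0,"claw":0},{"wx":0,"wy":0,"wz":0,"x":0,"y":0,"z":0,"claw":0},{"wx":0,"wy":0,"wz":0,"x":0,"y":0,"z":0,"claw":0},{"wx":0,"wy":0,"wz":0,"x":0,"y":0,"z":0,"claw":0},{"wx":0,"wy":0,"wz":0,"x":0,"y":0,"z":0,"claw":0}])

```text
t: 4.32
tcp_pos: [485.3, 178.8, 64.4]
orientation: [[0.135, 0.991, 0.004], [0.991, -0.135, 0.002], [0.002, 0.004, -1.0]]
contact_force: [-2.6, -0.9, 9.5]
grip_width: 0.1
grip_force: 5.0
```

```bash
python3 - <<'E'
from h import *
from scipy.optimize import least_squares
np.set_printoptions(precision=1,suppress=True)
p=manip.read_camera("side")
px=lambda x,y:np.array([(y+.5)/4-.5+180,(x+.5)/4-.5+240])
R=lambda a:np.array([[np.cos(a),-np.sin(a),0],[np.sin(a),np.cos(a),0],[0,0,1]])
def fit(loc,pix,x0):
    f=lambda v:np.concatenate([proj(p,R(v[2])@np.array(l)+[v[0],v[1],0])-px(*q) for l,q in zip(loc,pix)])
    s=least_squares(f,x0);print(s.x[:2],np.degrees(s.x[2]),s.fun)
fit([(30,55,50),(30,-55,50),(-30,-55,50),(-30,55,50)],[(370,456),(484,541),(432,586),(313,500)],[440,-250,.1])
fit([(100,135,31),(100,-135,31),(80,-135,31),(-100,-135,15)],[(268,90),(440,276),(420,288),(220,384)],[557,71,-.13])
E
```

```text
[ 436.  -260.8] 7.11873530267023 [-0.5  0.1 -0.7  1.1  0.8 -0.7  0.3 -0.5]
[549.9  65.4] -7.733842390625869 [ 0.1  0.2 -0.1  0.4 -0.8 -0.   0.8 -0.5]
```

```bash
python3 - <<'E'
from h import *
p=manip.read_camera("top");a=p["img"][200:300,220:350]
q=manip.read_camera("side");b=q["img"][160:260,210:340]
s=manip.read_state();print(s["tcp_pos"],s["contact_force"],s["torque"],s["grip_width"])
tip=s["tcp_pos"]-[0,0,22];print("tip px",proj(p,tip),proj(q,tip))
c=np.vstack([a,b]);cv2.imwrite("pics/d2.png",np.clip(cv2.resize(np.hstack([a,b]),None,fx=3,fy=3,interpolation=cv2.INTER_CUBIC)[:,:,::-1].astype(float)*1.7,0,255).astype(np.uint8))
E
```

```text
[485.25291656 178.7436987   64.43580183] [-1.7424808   0.06542259 10.02596726] [-0.04464927  0.40929411 -0.00641098] -0.21261412646090946
tip px [262.88476972 253.08722967] [222.78892351 263.92878672]
```

View pics/d2.png

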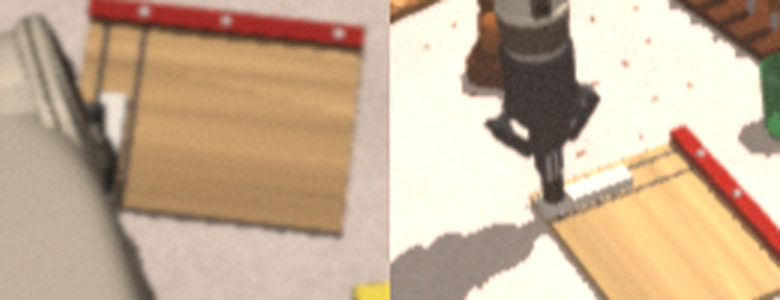

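```bash
python3 - <<'E'
from h import *
p=manip.read_camera("top");a=p["img"][225:285,235:285]
q=manip.read_camera("side");b=q["img"][185:245,240:290]
f=lambda i:cv2.resize(i,None,fx=8,fy=8,interpolation=cv2.INTER_CUBIC)
cv2.imwrite("pics/d3.png",np.clip(np.hstack([f(a),f(b)])[:,:,::-1].astype(float)*2.2,0,255).astype(np.uint8))
E
```

```text
(no output)
```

View pics/d3.png

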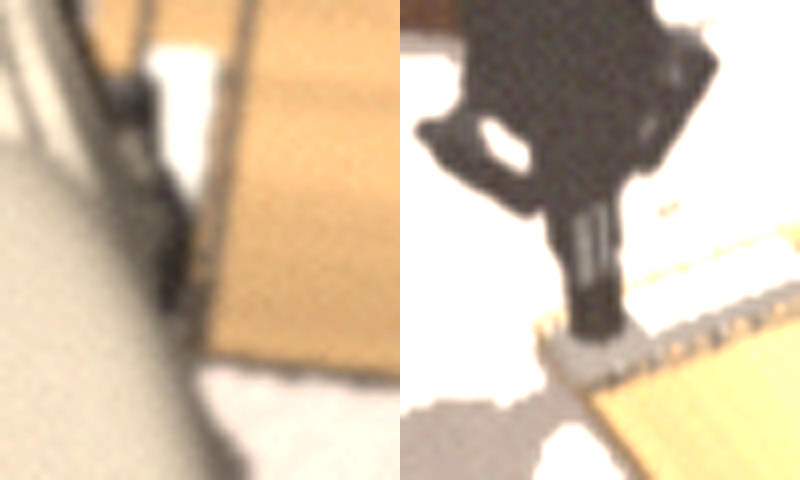

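The knob is still below the shut fingers at side pixel (224,264), and the stop moved about 6 mm. It looks as if the fingers slipped over its top, so I'll raise them and check the true tip position.

Call:
move_arm(deltas=[{"wx":0,"wy":0,"wz":0,"x":0,"y":0,"z":0.25,"claw":0},{"wx":0,"wy":0,"wz":0,"x":0,"y":0,"z":0.25,"claw":0},{"wx":0,"wy":0,"wz":0,"x":0,"y":0,"z":0.25,"claw":0},{"wx":0,"wy":0,"wz":0,"x":0,"y":0,"z":0,"claw":0}])

```text
t: 5.08
tcp_pos: [485.2, 178.6, 120.0]
orientation: [[0.135, 0.991, 0.004], [0.991, -0.135, 0.001], [0.002, 0.004, -1.0]]
contact_force: [0.1, 1.0, -0.3]
grip_width: -0.1
grip_force: 0.0
```

```bash
python3 - <<'E'
from h import *
q=manip.read_camera("side");b=q["img"][175:240,235:300]
s=manip.read_state();print(s["tcp_pos"],s["contact_force"],s["torque"],s["grip_width"],manip.tip_reach)
for d in (0,10,22,35):
    r=proj(q,s["tcp_pos"]-[0,0,d]);print(d,r,"crop",(r[1]-235)*9,(r[0]-175)*9)
print("knob",[ (x,y,(proj(q,[x,y,65])[::-1]-[235,175])*9) for x,y in((484,178),(490,177))])
cv2.imwrite("pics/d4.png",np.clip(cv2.resize(b,None,fx=9,fy=9,interpolation=cv2.INTER_CUBIC)[:,:,::-1].astype(float)*2.2,0,255).astype(np.uint8))
E
```

```text
[484.33831832 178.20639573 118.85943383] [-0.53783846 -0.60219657  0.33444195] [ 0.0116034   0.00973662 -0.01509628] 0.0591803150832688 22.0
0 [204.7686891  261.83012344] crop 241.47111092978258 267.9182018909678
10 [207.21559546 262.09368176] crop 243.8431358642871 289.9403591775321
22 [210.12635927 262.40705487] crop 246.66349384577973 316.1372333959124
35 [213.24872847 262.74303096] crop 249.68727864076124 344.2385561961527
knob [(484, 178, array([253.56136985, 385.17627021])), (490, 177, array([268.93716219, 379.70001509]))]
```

View pics/d4.png

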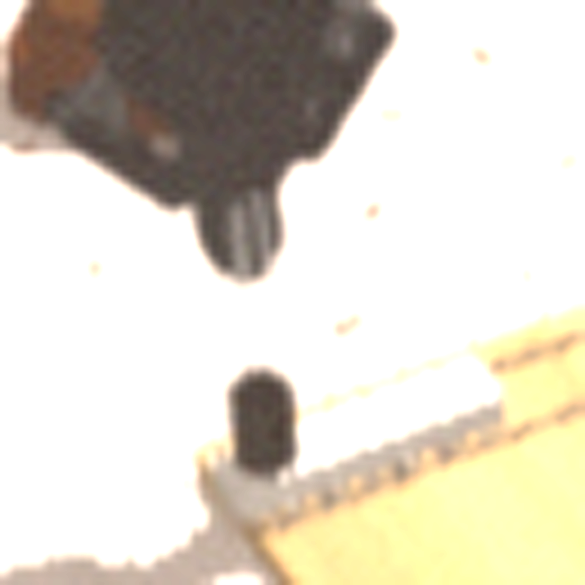

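The shut fingertips show at crop (245,280), only about 5 mm ahead of the reported TCP. The knob top is at crop (262,385). The touch on the knob top, at TCP z 64 against a knob height of 65, gives the same result. So the reach is really about 0 when shut. I'll open, descend deeper in stages and watch the force.

Call:
move_arm(deltas=[{"wx":0,"wy":0,"wz":0,"x":0.05,"y":-0.01,"z":0,"claw":1},{"wx":0,"wy":0,"wz":0,"x":0,"y":0,"z":0,"claw":1},{"wx":0,"wy":0,"wz":0,"x":0,"y":0,"z":0,"claw":1},{"wx":0,"wy":0,"wz":0,"x":0,"y":0,"z":0,"claw":1},{"wx":0,"wy":0,"wz":0,"x":0,"y":0,"z":-0.3,"claw":1},{"wx":0,"wy":0,"wz":0,"x":0,"y":0,"z":-0.3,"claw":1},{"wx":0,"wy":0,"wz":0,"x":0,"y":0,"z":-0.3,"claw":1},{"wx":0,"wy":0,"wz":0,"x":0,"y":0,"z":0,"claw":1}])

```text
t: 6.12
tcp_pos: [485.7, 176.6, 49.0]
orientation: [[0.135, 0.991, -0.004], [0.991, -0.135, -0.001], [-0.002, -0.004, -1.0]]
contact_force: [0.7, 0.3, 0.6]
grip_width: 85.1
grip_force: 0.0
```

Call:
move_arm(deltas=[{"wx":0,"wy":0,"wz":0,"x":0,"y":0,"z":-0.1,"claw":1},{"wx":0,"wy":0,"wz":0,"x":0,"y":0,"z":0,"claw":1}])

```text
t: 6.38
tcp_pos: [487.7, 177.3, 43.5]
orientation: [[0.135, 0.991, 0.0], [0.991, -0.135, 0.0], [0.0, 0.0, -1.0]]
contact_force: [-0.6, -0.7, -0.5]
grip_width: 85.8
grip_force: 0.0
```

Call:
move_arm(deltas=[{"wx":0,"wy":0,"wz":0,"x":0,"y":0,"z":-0.03,"claw":1},{"wx":0,"wy":0,"wz":0,"x":0,"y":0,"z":0,"claw":0},{"wx":0,"wy":0,"wz":0,"x":0,"y":0,"z":0,"claw":0},{"wx":0,"wy":0,"wz":0,"x":0,"y":0,"z":0,"claw":0},{"wx":0,"wy":0,"wz":0,"x":0,"y":0,"z":0,"claw":0},{"wx":0,"wy":0,"wz":0,"x":0,"y":0,"z":0,"claw":0}])

```text
t: 7.12
tcp_pos: [487.6, 177.2, 41.3]
orientation: [[0.135, 0.991, 0.0], [0.991, -0.135, 0.0], [0.0, 0.0, -1.0]]
contact_force: [-1.5, -0.4, 3.2]
grip_width: 21.8
grip_force: 58.6
```

Call:
move_arm(deltas=[{"wx":0,"wy":0,"wz":0,"x":0.2,"y":-0.027,"z":0,"claw":0},{"wx":0,"wy":0,"wz":0,"x":0.2,"y":-0.027,"z":0,"claw":0},{"wx":0,"wy":0,"wz":0,"x":0.2,"y":-0.027,"z":0,"claw":0},{"wx":0,"wy":0,"wz":0,"x":0.15,"y":-0.02,"z":0,"claw":0},{"wx":0,"wy":0,"wz":0,"x":0,"y":0,"z":0,"claw":0}])

```text
t: 7.75
tcp_pos: [545.7, 168.8, 41.3]
orientation: [[0.137, 0.991, 0.003], [0.991, -0.137, -0.001], [-0.001, 0.003, -1.0]]
contact_force: [1.6, -3.1, 4.1]
grip_width: 21.8
grip_force: 59.5
```

Call:
move_arm(deltas=[{"wx":0,"wy":0,"wz":0,"x":0.08,"y":-0.011,"z":0,"claw":0},{"wx":0,"wy":0,"wz":0,"x":0.06,"y":-0.008,"z":0,"claw":0},{"wx":0,"wy":0,"wz":0,"x":0,"y":0,"z":0,"claw":0}])

```text
t: 8.12
tcp_pos: [554.5, 167.6, 41.3]
orientation: [[0.136, 0.991, 0.0], [0.991, -0.136, -0.001], [-0.001, 0.001, -1.0]]
contact_force: [0.6, -2.8, 3.9]
grip_width: 22.0
grip_force: 59.6
```

Call:
move_arm(deltas=[{"wx":0,"wy":0,"wz":0,"x":0.05,"y":-0.007,"z":0,"claw":0},{"wx":0,"wy":0,"wz":0,"x":0.04,"y":-0.005,"z":0,"claw":0},{"wx":0,"wy":0,"wz":0,"x":0,"y":0,"z":0,"claw":0}])

```text
t: 8.5
tcp_pos: [560.1, 166.7, 41.3]
orientation: [[0.136, 0.991, -0.002], [0.991, -0.136, -0.001], [-0.001, -0.001, -1.0]]
contact_force: [-2.7, -2.3, 7.7]
grip_width: 21.9
grip_force: 59.9
```

Call:
move_arm(deltas=[{"wx":0,"wy":0,"wz":0,"x":0.04,"y":-0.005,"z":0,"claw":0},{"wx":0,"wy":0,"wz":0,"x":0,"y":0,"z":0,"claw":0}])

```text
t: 8.75
tcp_pos: [560.1, 166.7, 41.2]
orientation: [[0.135, 0.991, -0.007], [0.991, -0.135, -0.0], [-0.001, -0.007, -1.0]]
contact_force: [-10.2, -2.0, 12.8]
grip_width: 22.0
grip_force: 60.5
```

Call:
move_arm(deltas=[{"wx":0,"wy":0,"wz":0,"x":0.04,"y":-0.005,"z":0,"claw":0},{"wx":0,"wy":0,"wz":0,"x":0,"y":0,"z":0,"claw":0}])

```text
t: 9.0
tcp_pos: [560.2, 166.7, 41.2]
orientation: [[0.134, 0.991, -0.012], [0.991, -0.134, 0.0], [-0.001, -0.012, -1.0]]
contact_force: [-17.3, 0.1, 17.2]
grip_width: 22.3
grip_force: 61.3
```

The stop is home: the TCP holds at x 560.1 while the force rises to 17 N. I'll relax, release, rise and go to the blank.

Call:
move_arm(deltas=[{"wx":0,"wy":0,"wz":0,"x":-0.06,"y":0.008,"z":0,"claw":0},{"wx":0,"wy":0,"wz":0,"x":0,"y":0,"z":0,"claw":1},{"wx":0,"wy":0,"wz":0,"x":0,"y":0,"z":0,"claw":1},{"wx":0,"wy":0,"wz":0,"x":0,"y":0,"z":0,"claw":1},{"wx":0,"wy":0,"wz":0,"x":0,"y":0,"z":0,"claw":1},{"wx":0,"wy":0,"wz":0,"x":0,"y":0,"z":0.4,"claw":1},{"wx":0,"wy":0,"wz":0,"x":0,"y":0,"z":0.5,"claw":1},{"wx":0,"wy":0,"wz":0,"x":0,"y":0,"z":0.5,"claw":1},{"wx":0,"wy":0,"wz":0,"x":0,"y":0,"z":0,"claw":1}])

```text
t: 10.12
tcp_pos: [565.1, 167.9, 149.8]
orientation: [[0.135, 0.991, 0.007], [0.991, -0.136, 0.002], [0.003, 0.007, -1.0]]
contact_force: [-0.7, -0.3, -0.1]
grip_width: 85.3
grip_force: 0.0
```

Call:
move_arm(deltas=[{"wx":0,"wy":0,"wz":0.0166,"x":-0.165,"y":-0.567,"z":0,"claw":1},{"wx":0,"wy":0,"wz":0.0166,"x":-0.165,"y":-0.567,"z":0,"claw":1},{"wx":0,"wy":0,"wz":0.0166,"x":-0.165,"y":-0.567,"z":0,"claw":1},{"wx":0,"wy":0,"wz":0.0166,"x":-0.165,"y":-0.567,"z":0,"claw":1},{"wx":0,"wy":0,"wz":0.0166,"x":-0.165,"y":-0.567,"z":0,"claw":1},{"wx":0,"wy":0,"wz":0.0166,"x":-0.165,"y":-0.567,"z":0,"claw":1},{"wx":0,"wy":0,"wz":0.0166,"x":-0.165,"y":-0.567,"z":0,"claw":1},{"wx":0,"wy":0,"wz":0.0166,"x":-0.165,"y":-0.567,"z":0,"claw":1},{"wx":0,"wy":0,"wz":0.0166,"x":-0.165,"y":-0.567,"z":0,"claw":1},{"wx":0,"wy":0,"wz":0.0166,"x":-0.165,"y":-0.567,"z":0,"claw":1}])

```text
t: 11.38
tcp_pos: [437.6, -259.1, 144.8]
orientation: [[-0.125, 0.992, -0.001], [0.992, 0.125, 0.001], [0.001, -0.001, -1.0]]
contact_force: [0.1, -0.6, 1.0]
grip_width: 85.0
grip_force: 0.0
```

```bash
python3 - <<'E'
from h import *
from scipy.optimize import least_squares
np.set_printoptions(precision=1,suppress=True)
s=manip.read_state();print(s["tcp_pos"],s["contact_force"],s["grip_width"])
p=manip.read_camera("top");im=p["img"];a=im[195:300,235:440]
cv2.imwrite("pics/e1.png",np.clip(cv2.resize(a,None,fx=3.9,fy=3.9,interpolation=cv2.INTER_CUBIC)[:,:,::-1].astype(float)*1.7,0,255).astype(np.uint8))
E
```

```text
[ 437.6 -259.1  144.8] [ 0.1 -0.6  1. ] 85.04140192320794
```

View pics/e1.png

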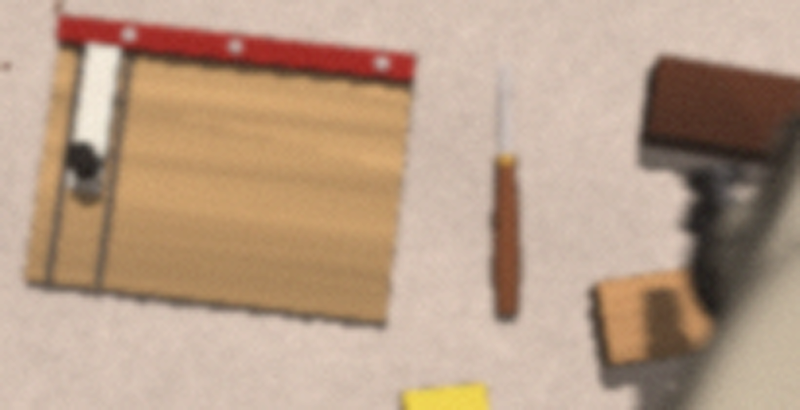

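The end stop's bar now meets the fence at crop (100,42), so it is home. The blank is below the gripper and the dark block is clear of it. Going down.

Call:
move_arm(deltas=[{"wx":0,"wy":0,"wz":0,"x":0,"y":0,"z":-0.35,"claw":1},{"wx":0,"wy":0,"wz":0,"x":0,"y":0,"z":-0.35,"claw":1},{"wx":0,"wy":0,"wz":0,"x":0,"y":0,"z":-0.35,"claw":1},{"wx":0,"wy":0,"wz":0,"x":0,"y":0,"z":-0.35,"claw":1},{"wx":0,"wy":0,"wz":0,"x":0,"y":0,"z":0,"claw":1}])

```text
t: 12.05
tcp_pos: [436.3, -256.5, 38.2]
orientation: [[-0.124, 0.992, -0.006], [0.992, 0.125, 0.004], [0.004, -0.005, -1.0]]
contact_force: [0.2, -0.1, 0.1]
grip_width: 85.4
grip_force: 0.0
```

Call:
move_arm(deltas=[{"wx":0,"wy":0,"wz":0,"x":0,"y":0,"z":-0.15,"claw":1},{"wx":0,"wy":0,"wz":0,"x":0,"y":0,"z":-0.14,"claw":1},{"wx":0,"wy":0,"wz":0,"x":0,"y":0,"z":0,"claw":1}])

```text
t: 12.42
tcp_pos: [438.2, -257.8, 18.6]
orientation: [[-0.125, 0.992, -0.001], [0.992, 0.125, 0.001], [0.001, -0.001, -1.0]]
contact_force: [0.2, 0.3, 0.5]
grip_width: 85.0
grip_force: 0.0
```

Close, then lift.

Call:
move_arm(deltas=[{"wx":0,"wy":0,"wz":0,"x":0,"y":0,"z":0,"claw":0},{"wx":0,"wy":0,"wz":0,"x":0,"y":0,"z":0,"claw":0},{"wx":0,"wy":0,"wz":0,"x":0,"y":0,"z":0,"claw":0},{"wx":0,"wy":0,"wz":0,"x":0,"y":0,"z":0,"claw":0},{"wx":0,"wy":0,"wz":0,"x":0,"y":0,"z":0,"claw":0}])

```text
t: 13.05
tcp_pos: [439.4, -258.5, 20.0]
orientation: [[-0.125, 0.992, 0.001], [0.992, 0.125, -0.001], [-0.001, 0.001, -1.0]]
contact_force: [-1.0, 0.4, 4.9]
grip_width: 59.3
grip_force: 66.2
```

Call:
move_arm(deltas=[{"wx":0,"wy":0,"wz":0,"x":0,"y":0,"z":0.15,"claw":0},{"wx":0,"wy":0,"wz":0,"x":0,"y":0,"z":0.35,"claw":0},{"wx":0,"wy":0,"wz":0,"x":0,"y":0,"z":0.35,"claw":0},{"wx":0,"wy":0,"wz":0,"x":0,"y":0,"z":0.2,"claw":0},{"wx":0,"wy":0,"wz":0,"x":0,"y":0,"z":0,"claw":0}])

```text
t: 13.68
tcp_pos: [439.4, -258.5, 98.9]
orientation: [[-0.124, 0.992, 0.002], [0.992, 0.124, -0.001], [-0.001, 0.002, -1.0]]
contact_force: [-0.2, 0.5, -1.7]
grip_width: 58.8
grip_force: 65.4
```

Call:
move_arm(deltas=[{"wx":0,"wy":0,"wz":-0.0166,"x":0.2075,"y":0.448,"z":0,"claw":0},{"wx":0,"wy":0,"wz":-0.0166,"x":0.2075,"y":0.448,"z":0,"claw":0},{"wx":0,"wy":0,"wz":-0.0166,"x":0.2075,"y":0.448,"z":0,"claw":0},{"wx":0,"wy":0,"wz":-0.0166,"x":0.2075,"y":0.448,"z":0,"claw":0},{"wx":0,"wy":0,"wz":-0.0166,"x":0.2075,"y":0.448,"z":0,"claw":0},{"wx":0,"wy":0,"wz":-0.0166,"x":0.2075,"y":0.448,"z":0,"claw":0},{"wx":0,"wy":0,"wz":-0.0166,"x":0.2075,"y":0.448,"z":0,"claw":0},{"wx":0,"wy":0,"wz":-0.0166,"x":0.2075,"y":0.448,"z":0,"claw":0},{"wx":0,"wy":0,"wz":-0.0166,"x":0.2075,"y":0.448,"z":0,"claw":0},{"wx":0,"wy":0,"wz":-0.0166,"x":0.2075,"y":0.448,"z":0,"claw":0}])

```text
t: 14.92
tcp_pos: [593.6, 78.9, 96.1]
orientation: [[0.136, 0.991, -0.003], [0.991, -0.136, -0.001], [-0.001, -0.003, -1.0]]
contact_force: [-0.5, 0.7, -1.2]
grip_width: 59.1
grip_force: 65.3
```

Call:
move_arm(deltas=[{"wx":0,"wy":0,"wz":0,"x":0,"y":0,"z":-0.2,"claw":0},{"wx":0,"wy":0,"wz":0,"x":0,"y":0,"z":-0.2,"claw":0},{"wx":0,"wy":0,"wz":0,"x":0,"y":0,"z":-0.2,"claw":0},{"wx":0,"wy":0,"wz":0,"x":0,"y":0,"z":-0.1,"claw":0},{"wx":0,"wy":0,"wz":0,"x":0,"y":0,"z":0,"claw":0}])

```text
t: 15.55
tcp_pos: [593.6, 77.2, 44.6]
orientation: [[0.136, 0.991, -0.002], [0.991, -0.136, -0.0], [-0.001, -0.002, -1.0]]
contact_force: [1.3, 0.1, -0.7]
grip_width: 59.2
grip_force: 65.4
```

```bash
python3 - <<'E'
from h import *
s=manip.read_state();print(s["tcp_pos"],s["contact_force"],s["grip_width"])
p=manip.read_camera("top");a=p["img"][195:275,235:345]
q=manip.read_camera("side");b=q["img"][185:265,250:360]
f=lambda i:cv2.resize(i,None,fx=3.6,fy=3.6,interpolation=cv2.INTER_CUBIC)
cv2.imwrite("pics/f1.png",np.clip(np.hstack([f(a),f(b)])[:,:,::-1].astype(float)*1.7,0,255).astype(np.uint8))
E
```

```text
[593.60280673  77.15466354  44.55811309] [ 1.33338642  0.10444305 -0.74197506] 59.21336888402277
```

View pics/f1.png

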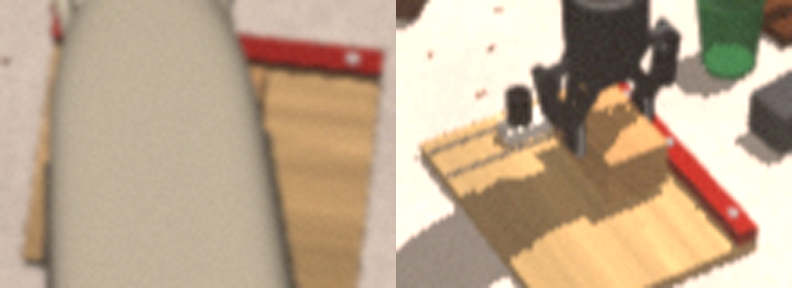

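The right-hand view shows the blank held level just above the board, short of the fence and the stop, and the far finger above fence height. I'll lower it onto the board.

Call:
move_arm(deltas=[{"wx":0,"wy":0,"wz":0,"x":0,"y":0,"z":-0.08,"claw":0},{"wx":0,"wy":0,"wz":0,"x":0,"y":0,"z":-0.04,"claw":0},{"wx":0,"wy":0,"wz":0,"x":0,"y":0,"z":0,"claw":0},{"wx":0,"wy":0,"wz":0,"x":0,"y":0,"z":0,"claw":0}])

```text
t: 16.15
tcp_pos: [594.4, 77.9, 36.5]
orientation: [[0.135, 0.991, 0.0], [0.991, -0.135, -0.0], [-0.0, 0.0, -1.0]]
contact_force: [-0.5, -0.3, -2.0]
grip_width: 58.9
grip_force: 65.4
```

Call:
move_arm(deltas=[{"wx":0,"wy":0,"wz":0,"x":0,"y":0,"z":-0.025,"claw":0},{"wx":0,"wy":0,"wz":0,"x":0,"y":0,"z":0,"claw":0},{"wx":0,"wy":0,"wz":0,"x":0,"y":0,"z":0,"claw":0}])

```text
t: 16.52
tcp_pos: [594.7, 78.0, 35.0]
orientation: [[0.135, 0.991, 0.001], [0.991, -0.135, 0.0], [0.0, 0.001, -1.0]]
contact_force: [-0.4, 0.6, 1.5]
grip_width: 59.2
grip_force: 65.6
```

Call:
move_arm(deltas=[{"wx":0,"wy":0,"wz":0,"x":0,"y":0,"z":-0.02,"claw":0},{"wx":0,"wy":0,"wz":0,"x":0,"y":0,"z":0,"claw":0},{"wx":0,"wy":0,"wz":0,"x":0,"y":0,"z":0,"claw":0}])

```text
t: 16.9
tcp_pos: [594.7, 78.0, 35.0]
orientation: [[0.135, 0.991, 0.002], [0.991, -0.135, 0.0], [0.001, 0.002, -1.0]]
contact_force: [-2.9, 0.9, 9.9]
grip_width: 59.0
grip_force: 66.8
```

It is down flat, at TCP z 35.0 as computed. Now I'll slide it towards the fence.

Call:
move_arm(deltas=[{"wx":0,"wy":0,"wz":0,"x":0.08,"y":-0.011,"z":0.005,"claw":0},{"wx":0,"wy":0,"wz":0,"x":0.06,"y":-0.008,"z":0,"claw":0},{"wx":0,"wy":0,"wz":0,"x":0,"y":0,"z":0,"claw":0},{"wx":0,"wy":0,"wz":0,"x":0,"y":0,"z":0,"claw":0}])

```text
t: 17.4
tcp_pos: [605.0, 76.8, 35.0]
orientation: [[0.135, 0.991, 0.001], [0.991, -0.135, 0.001], [0.001, 0.001, -1.0]]
contact_force: [-2.5, 0.5, 8.4]
grip_width: 59.0
grip_force: 66.6
```

Call:
move_arm(deltas=[{"wx":0,"wy":0,"wz":0,"x":0.04,"y":-0.005,"z":0,"claw":0},{"wx":0,"wy":0,"wz":0,"x":0,"y":0,"z":0,"claw":0},{"wx":0,"wy":0,"wz":0,"x":0,"y":0,"z":0,"claw":0}])

```text
t: 17.77
tcp_pos: [607.6, 76.4, 35.0]
orientation: [[0.135, 0.991, 0.0], [0.991, -0.135, 0.001], [0.001, 0.0, -1.0]]
contact_force: [-4.6, 0.6, 9.4]
grip_width: 58.9
grip_force: 66.7
```

Call:
move_arm(deltas=[{"wx":0,"wy":0,"wz":0,"x":0.04,"y":-0.005,"z":0,"claw":0},{"wx":0,"wy":0,"wz":0,"x":0,"y":0,"z":0,"claw":0},{"wx":0,"wy":0,"wz":0,"x":0,"y":0,"z":0,"claw":0}])

```text
t: 18.15
tcp_pos: [609.5, 76.2, 35.1]
orientation: [[0.135, 0.991, -0.002], [0.991, -0.135, 0.001], [0.001, -0.002, -1.0]]
contact_force: [-6.9, 1.3, 11.6]
grip_width: 59.2
grip_force: 67.1
```

Call:
move_arm(deltas=[{"wx":0,"wy":0,"wz":0,"x":0.04,"y":-0.005,"z":0,"claw":0},{"wx":0,"wy":0,"wz":0,"x":0,"y":0,"z":0,"claw":0},{"wx":0,"wy":0,"wz":0,"x":0,"y":0,"z":0,"claw":0}])

```text
t: 18.52
tcp_pos: [609.6, 76.2, 35.2]
orientation: [[0.136, 0.991, -0.007], [0.991, -0.136, 0.002], [0.001, -0.007, -1.0]]
contact_force: [-14.3, 3.4, 17.6]
grip_width: 59.0
grip_force: 67.8
```

Call:
move_arm(deltas=[{"wx":0,"wy":0,"wz":0,"x":-0.02,"y":0.003,"z":0.01,"claw":0},{"wx":0,"wy":0,"wz":0,"x":0.011,"y":0.08,"z":0,"claw":0},{"wx":0,"wy":0,"wz":0,"x":0.011,"y":0.08,"z":0,"claw":0},{"wx":0,"wy":0,"wz":0,"x":0,"y":0,"z":0,"claw":0},{"wx":0,"wy":0,"wz":0,"x":0,"y":0,"z":0,"claw":0}])

```text
t: 19.15
tcp_pos: [610.9, 84.8, 35.2]
orientation: [[0.139, 0.99, -0.005], [0.99, -0.139, -0.005], [-0.005, -0.005, -1.0]]
contact_force: [-10.8, -7.5, 12.6]
grip_width: 59.0
grip_force: 67.1
```

Call:
move_arm(deltas=[{"wx":0,"wy":0,"wz":0,"x":0.005,"y":0.04,"z":0,"claw":0},{"wx":0,"wy":0,"wz":0,"x":0,"y":0,"z":0,"claw":0},{"wx":0,"wy":0,"wz":0,"x":0,"y":0,"z":0,"claw":0}])

```text
t: 19.52
tcp_pos: [611.3, 87.2, 35.2]
orientation: [[0.139, 0.99, -0.005], [0.99, -0.139, -0.005], [-0.006, -0.005, -1.0]]
contact_force: [-10.0, -8.5, 11.4]
grip_width: 58.8
grip_force: 67.1
```

Call:
move_arm(deltas=[{"wx":0,"wy":0,"wz":0,"x":0.005,"y":0.04,"z":0,"claw":0},{"wx":0,"wy":0,"wz":0,"x":0,"y":0,"z":0,"claw":0},{"wx":0,"wy":0,"wz":0,"x":0,"y":0,"z":0,"claw":0}])

```text
t: 19.9
tcp_pos: [611.8, 90.1, 35.2]
orientation: [[0.139, 0.99, -0.005], [0.99, -0.139, -0.006], [-0.006, -0.004, -1.0]]
contact_force: [-9.7, -8.5, 13.3]
grip_width: 59.0
grip_force: 67.1
```

Call:
move_arm(deltas=[{"wx":0,"wy":0,"wz":0,"x":0.005,"y":0.04,"z":0,"claw":0},{"wx":0,"wy":0,"wz":0,"x":0,"y":0,"z":0,"claw":0},{"wx":0,"wy":0,"wz":0,"x":0,"y":0,"z":0,"claw":0}])

```text
t: 20.27
tcp_pos: [612.1, 92.7, 35.2]
orientation: [[0.139, 0.99, -0.005], [0.99, -0.139, -0.006], [-0.007, -0.004, -1.0]]
contact_force: [-10.3, -9.2, 11.9]
grip_width: 59.0
grip_force: 67.1
```

Call:
move_arm(deltas=[{"wx":0,"wy":0,"wz":0,"x":0.005,"y":0.04,"z":0,"claw":0},{"wx":0,"wy":0,"wz":0,"x":0,"y":0,"z":0,"claw":0},{"wx":0,"wy":0,"wz":0,"x":0,"y":0,"z":0,"claw":0}])

```text
t: 20.65
tcp_pos: [612.1, 92.8, 35.3]
orientation: [[0.14, 0.99, -0.006], [0.99, -0.14, -0.011], [-0.012, -0.004, -1.0]]
contact_force: [-10.7, -16.5, 15.0]
grip_width: 58.9
grip_force: 67.3
```

Call:
move_arm(deltas=[{"wx":0,"wy":0,"wz":0,"x":0.005,"y":0.04,"z":0,"claw":0},{"wx":0,"wy":0,"wz":0,"x":0,"y":0,"z":0,"claw":0},{"wx":0,"wy":0,"wz":0,"x":0,"y":0,"z":0,"claw":0}])

```text
t: 21.02
tcp_pos: [612.1, 92.9, 35.6]
orientation: [[0.141, 0.99, -0.007], [0.99, -0.141, -0.017], [-0.017, -0.004, -1.0]]
contact_force: [-13.2, -23.9, 18.1]
grip_width: 58.9
grip_force: 67.6
```

Both contacts are made. The tool is leaning about 1° from the push, so I'll level it and press a bit more on the fence.

Call:
move_arm(deltas=[{"wx":0.012,"wy":-0.006,"wz":0.004,"x":0.03,"y":-0.004,"z":-0.01,"claw":0},{"wx":0,"wy":0,"wz":0,"x":0,"y":0,"z":0,"claw":0},{"wx":0,"wy":0,"wz":0,"x":0,"y":0,"z":0,"claw":0}])

```text
t: 21.4
tcp_pos: [612.1, 92.9, 35.0]
orientation: [[0.138, 0.99, -0.001], [0.99, -0.138, 0.003], [0.003, -0.002, -1.0]]
contact_force: [-17.7, -20.9, 23.6]
grip_width: 59.4
grip_force: 68.4
```

```bash
python3 - <<'E'
from h import *
q=manip.read_camera("side");b=q["img"][180:265,245:360]
cv2.imwrite("pics/g1.png",np.clip(cv2.resize(b,None,fx=6.9,fy=6.9,interpolation=cv2.INTER_CUBIC)[:,:,::-1].astype(float)*1.7,0,255).astype(np.uint8))
s=manip.read_state();print(s["tcp_pos"],s["contact_force"],s["dq"].round(3))
E
```

```text
[612.0962116   92.91313974  35.00746355] [-17.82585328 -21.116241    23.15806549] [ 0.001 -0.001  0.002  0.001 -0.002 -0.   ]
```

View pics/g1.png

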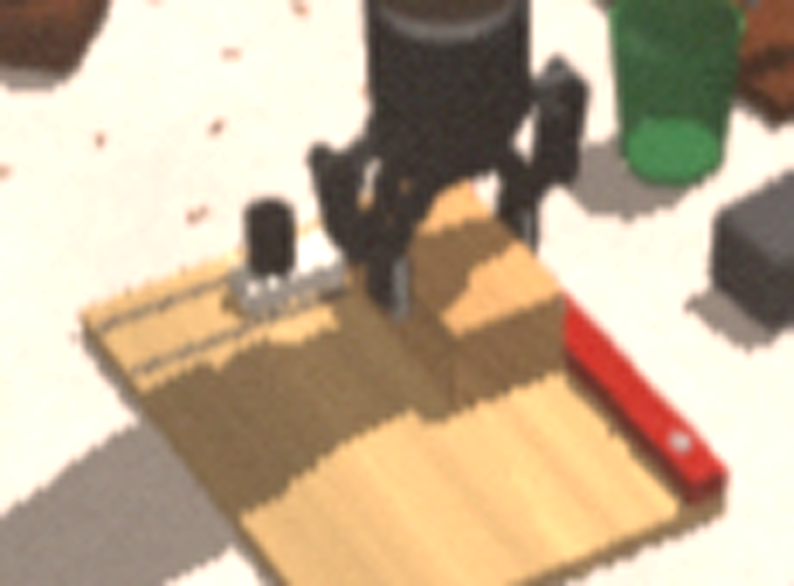

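The blank lies flat at crop (480,320), flush along the fence, with its far end at the stop and still held.

```bash
python3 -c "
from station import manip
print(manip.hand_in())"
```

```text
the job is handed in; nothing more can be done
None
```

The job is handed in: the end stop is home against the fence, and the pale blank lies flat in the corner, still gripped and pressed at about 18 N on the fence and 21 N towards the stop; one mis-grip on the knob was mended along the way.

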